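# Lay out the soldering bench

## Task

Lay out the bench for soldering: stand the large solder reel beside the iron stand, level with the stand's middle and on the side that faces the circuit-board holder, then stand the small reel upright and centred on top of it. Put the open parts box behind the board holder (the side away from the robot) and lay the brush in front of it (the robot's side), flat and parallel to its front edge, both centred on the holder and square to it. Leave a gap of about 30 mm between the large reel and the stand and between the holder and each of its two neighbours, and leave the flux tin, the tweezers and the bottle where they are.

Things in the scene. Friction and masses are not known exactly. Their poses are not given: they have to be found in the camera images.
- large_reel: Large reel of solder wire, loose, standing on its flange: a cylinder of 60 mm diameter and 50 mm height, white flat end discs with a small black dot in the middle, grey wire between them; 0.3 kg give or take. Origin: centre of its underside, z up along its axis.
- small_reel: Small reel of solder wire, loose, standing on its flange: same look, 40 mm diameter, 32 mm high, about 0.1 kg. Origin: centre of its underside, z up along its axis.
- parts_box: Open cardboard parts box, loose, square, 50 x 50 mm and 45 mm high, walls 3 mm, a few dark components inside; about 0.08 kg. Grip it across its outside. Origin: centre of its underside, x and y square to its sides, z up.
- brush: Flat cleaning brush, loose, lying flat: a straight bar 120 mm long (its y axis), 16 mm wide (x) and 12 mm high; black handle on -y, then a steel ferrule, then brown bristles at the +y end. 0.03 kg. Origin: centre of its underside, halfway along. Either end may point either way.
- stand: Soldering-iron stand, fixed: black base 130 (x) x 80 (y) x 12 mm, yellow sponge on its near half (top at 24 mm), wire-coil holder on its far half, leaning towards the robot, 110 mm high. Origin: centre of the underside; x points away from the robot, within 0.25 rad of world x. Left or right on the bench. The large reel's centre goes 100 mm from the origin along y, towards the board holder.
- holder: Circuit-board holder, fixed: two aluminium rails 90 mm long (x), 30 mm high, 100 mm over their outsides (y), green circuit board between; highest point 38 mm. Origin: centre of the underside; x points away from the robot, within 0.25 rad of world x. Left or right, opposite the stand. The box's centre goes 100 mm from the origin along +x, the brush's centre 83 mm along -x.
- flux_tin: Bystander: round flat steel tin, loose, 44 mm diameter, 25 mm high, behind the iron stand. Origin: centre of its underside. Leave alone.
- tweezers: Bystander: dark steel tweezers, loose, lying roughly along y in front of the iron stand, about 114 mm long, 14 mm wide, 6 mm high. Origin: middle of the underside. Leave alone.
- bottle: Bystander: white plastic bottle, loose, upright, 44 mm diameter, 85 mm high, on the left of the work. Origin: centre of its underside. Leave alone.
Mind the look-alikes: they are no part of the job. What is shaped like the large_reel but yellow is not meant.

How it is judged:
At the end, for the whole second after the job is handed in: Large reel upright, 30 mm gap to the stand on the holder's side; small reel upright on it, centred within 10 mm; box behind, brush in front of the holder, 30 mm gaps, square within 0.2 rad; reel, box and brush within 15 mm of place along stand's or holder's x and y; all released, at rest (((y of holder in the frame of stand above 0 m and y of large_reel in the frame of stand between 0.085 and 0.115 m) or (y of holder in the frame of stand below 0 m and y of large_reel in the frame of stand between -0.115 and -0.085 m)) and x of large_reel in the frame of stand between -0.015 and 0.015 m and height (world z) of each of large_reel, parts_box, brush below 0.004 m and angle between each of large_reel, small_reel, parts_box, brush's own z axis and vertical below 0.1 rad and horizontal distance between small_reel and large_reel below 0.01 m and z of small_reel in the frame of large_reel between 0.046 and 0.054 m and x of parts_box in the frame of holder between 0.085 and 0.115 m and y of parts_box in the frame of holder between -0.015 and 0.015 m and (angle between the x axis of parts_box and the x axis of holder, either way round below 0.2 rad or angle between the x axis of parts_box and the y axis of holder, either way round below 0.2 rad) and x of brush in the frame of holder between -0.098 and -0.068 m and y of brush in the frame of holder between -0.015 and 0.015 m and angle between the y axis of brush and the y axis of holder, either way round below 0.2 rad and linear speed of each of large_reel, small_reel, parts_box, brush below 0.02 m/s); the robot touches nothing.
It fails at once if flux tin shifted more than 20 mm or tipped over (distance of flux_tin from where it was at the start of the episode above 0.02 m or angle between flux_tin's own z axis and vertical above 0.3 rad).
It fails at once if tweezers shifted more than 20 mm or tipped over (distance of tweezers from where it was at the start of the episode above 0.02 m or angle between tweezers's own z axis and vertical above 0.3 rad).
It fails at once if bottle shifted more than 20 mm or tipped over (distance of bottle from where it was at the start of the episode above 0.02 m or angle between bottle's own z axis and vertical above 0.3 rad).
It also fails if it takes over 106 s, if anything falls off the work surface, if the arm or the gripper's body presses on something with over 40 N, if the wrist force passes 120 N, or if a joint passes its speed limit or range.

## Robot

A 7-joint arm with a two-finger parallel gripper is mounted at the origin on the work surface. World frame = base frame: x ahead of the robot, y to its left, z up, the work surface at z = 0. Lengths are in m, angles in rad, forces in N, time in s.
With the tool pointing down it reaches from about 0.4 to 0.925 m from the base axis. Payload 4.1 kg.
Tool frame: the origin (TCP) lies midway between the tips of the shut fingers; the grasp point (between the pads) lies 19 mm behind it (arm.tcp_to_grasp is the distance from the TCP to the grasp point, in m); z points along the fingers, y is the line along which they close (so a half turn about z gives the same grasp; the last joint's range is limited). The gripper opens to 85 mm and grips with 20 to 120 N. Pads are 22 mm wide; open, the fingers measure 114 mm over their backs; the gripper's body (76 mm by 85 mm) begins 54 mm behind the grasp point. The pads swing forward as they close: fully open they stand 13 mm farther back than shut.
Start: joints at [1.239, 0.398, 0.045, 1.537, -0.019, 1.207, -0.051], TCP at [0.15, -0.632, 0.231] pointing down, gripper open.
Joint ranges: [-2.82, 2.82], [-0.49, 2.23], [-1.37, 1.46], [0, 2.46], [-1.36, 4.5], [0.23, 2], [-2.94, 2.94]. Speed limits (rad/s): [2.57, 2.57, 3.14, 3.14, 3.14, 3.14, 3.14].

## Interface

Orientations are given as a unit quaternion [w, x, y, z].
In Python, from station import arm gives the robot as it stands.
- The arm moves only by the shell command python3 -m inch 'ROWS' [FORCE]. ROWS is JSON, a list of rows, each an object of numbers: "dx", "dy", "dz": the shift along the tool's x, y, z in m; "spin": the turn about the tool's z in degrees; "fingers": the opening, from -1 (shut) to 1 (fully open). In form: [{"dx": .., "dy": .., "dz": .., "spin": .., "fingers": ..}, ...]. A call has 1 to 10 rows; each row shifts and turns the commanded pose from where the row before left it, along the tool's axes as they then stand; what a row does not reach is not made up. A row lasts 1/12 s, in which the tool goes at most 41.7 mm and 7.16 degrees, less where a joint would pass 70% of its speed; a pose out of reach is approached as far as the arm can. A call is refused whole if a number of a shift passes 0.0417 or a number of a turn 7.16, either way. A call with a gripper value outside its range is refused whole. The fingers move at their own pace and stop on an object; FORCE is the grip in N (left out, the last holds). Time passes only in rows, so rows that do not move let the fingers close. It gives the time, the measured TCP pose, the force, the opening and the grip force at its end, in the units of the state.
- arm.observe(): the state, without advancing time (a new reading comes with each control period).
- arm.get_image(name): name is "side" or "top"; returns a dict with "img" (480x640x3 uint8, blue, green, red), "fx", "fy", "cx", "cy" (pixels), "T" (4x4, takes a point from camera to world coordinates). Camera axes: x right, y down, z forward; pixel columns grow to the right and rows downward; lengths in m; the calibration is good to about 2 mm. A picture is of the moment at which its call begins. There is no depth.
- arm.sign_off(): hands the job in; it is judged then, once.
The state is a dict: "t": time; "joint_positions": joint angles; "dq": joint speeds; "joint_torque": joint torques, N m; "tool_pos": TCP position; "tool_rot": TCP orientation; "contact_force": force on the tool from outside, world axes, zero at the start; "moment": the same for the moment, N m; "finger_gap": finger opening in m; "finger_force": force on a finger pad.
Only numpy, scipy, OpenCV 4.12 (cv2) and the standard library are available. Lean on these libraries where they do the work, as an engineer would, in place of code of your own. Each camera call takes 0.05 s, during which the arm holds its last target. There are 200 camera calls.

## Working session

There is one attempt and no reset: what is moved stays moved. The work goes in short steps, Python scripts to look and compute and a shell command to move; the robot and the scene stay as the last step left them, time stands still between calls to the robot, and variables do not carry over. Pictures are saved under pics/ and viewed, at most 14 in all, crops included, and the job is handed in when it is done.

```bash
ls; mkdir -p pics; python3 - <<'E'
from station import arm
import cv2
s=arm.observe();print(s['t'],s['tool_pos'],s['tool_rot'],s['finger_gap'],arm.tcp_to_grasp)
for n in('top','side'):
    d=arm.get_image(n);cv2.imwrite(f'pics/{n}0.png',d['img']);print(n,d['fx'],d['fy'],d['cx'],d['cy'],d['T'])
E
```

```text
pics
0.0 [ 0.14979744 -0.63184184  0.23026449] [-9.65332560e-04  9.93229066e-01  1.16168241e-01 -1.76025940e-04] 0.08525370485626754 0.0187
top 565.9782633249114 565.9782633249114 314.32479609687135 240.80849541727048 [[-0.01177053 -0.98767331  0.15608613  0.35821562]
 [-0.9997653   0.01446355  0.01612888 -0.00263097]
 [-0.01818762 -0.15585965 -0.98761176  1.10828221]
 [ 0.          0.          0.          1.        ]]
side 609.6483065116975 609.6483065116975 316.49962368164313 233.60431806081252 [[-0.86090642 -0.2654386   0.43403052 -0.05986652]
 [-0.50850388  0.42169162 -0.75073296  1.03451046]
 [ 0.01624647 -0.86701703 -0.49801358  0.69732275]
 [ 0.          0.          0.          1.        ]]
```

View pics/top0.png

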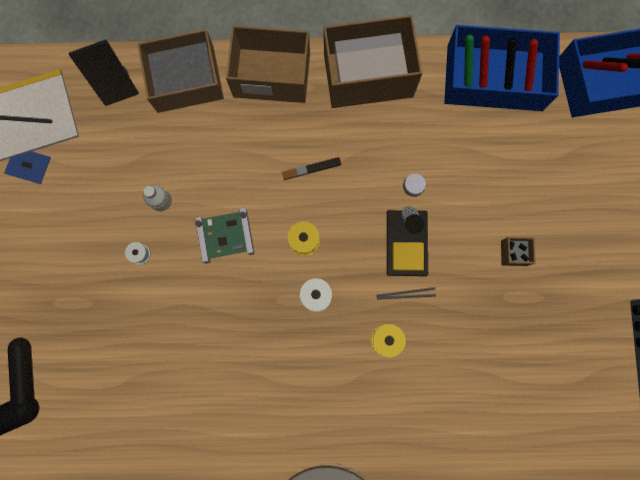

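View pics/side0.png

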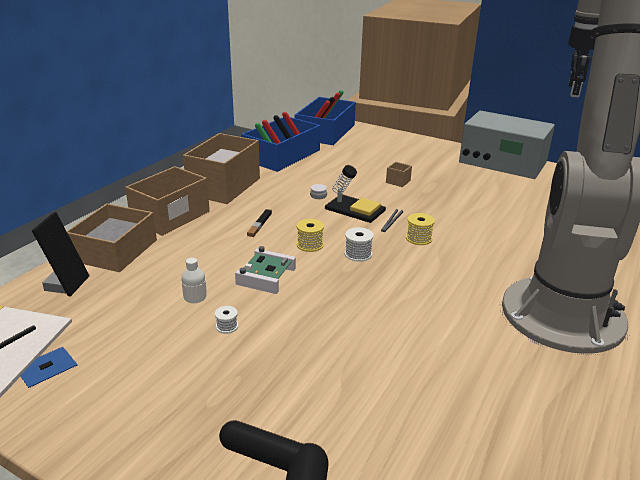

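The top view shows the holder at about (225,235), stand (407,243), white large reel (316,295), small reel (136,252), box (518,251), brush (311,168). The yellow decoys are at (304,237) and (389,340). The side view shows the same items: large reel (359,243), small reel (226,319), box (399,173), brush (260,222).

```bash
cat > h.py <<'E'
import numpy as np, cv2
from station import arm
def ray(d,p):
    T=np.array(d['T']);v=T[:3,:3]@np.array([(p[0]-d['cx'])/d['fx'],(p[1]-d['cy'])/d['fy'],1]);return T[:3,3],v/np.linalg.norm(v)
def plane(d,p,z):
    o,v=ray(d,p);return o+v*(z-o[2])/v[2]
def proj(d,P):
    T=np.linalg.inv(np.array(d['T']));c=T[:3,:3]@np.array(P)+T[:3,3];return np.array([d['fx']*c[0]/c[2]+d['cx'],d['fy']*c[1]/c[2]+d['cy']])
def tri(d1,p1,d2,p2):
    o1,v1=ray(d1,p1);o2,v2=ray(d2,p2);t=np.linalg.lstsq(np.c_[v1,-v2],o2-o1,rcond=None)[0]
    a,b=o1+t[0]*v1,o2+t[1]*v2;return (a+b)/2,np.linalg.norm(a-b)
def blob(m,near):
    n,l,s,c=cv2.connectedComponentsWithStats(m.astype('uint8'))
    k=[i for i in range(1,n) if s[i,4]>3]
    i=min(k,key=lambda i:np.hypot(*(c[i]-near)));return c[i],s[i,4],l==i
def rect(m): 
    p=np.argwhere(m)[:,::-1].astype(np.float32);return cv2.minAreaRect(p)
E
python3 - <<'E'
from h import *
t,s=arm.get_image('top'),arm.get_image('side')
def dark(d): return d['img'].max(2)<70
for n,a,b in(('large',(316,295),(359,234)),('small',(136,252),(226,312)),('ydec1',(304,237),(310,224)),('ydec2',(389,340),(420,217))):
    ca,sa,_=blob(dark(t),a);cb,sb,_=blob(dark(s),b);P,e=tri(t,ca,s,cb);print(n,ca,sa,cb,sb,P.round(4),round(e,4))
cv2.imwrite('pics/c1.png',cv2.resize(t['img'][150:350,120:320],None,fx=3,fy=3,interpolation=cv2.INTER_CUBIC)[:600])
c=np.hstack([cv2.resize(t['img'][165:315,370:550],None,fx=4,fy=4,interpolation=cv2.INTER_CUBIC)]);cv2.imwrite('pics/c2.png',c)
c=cv2.resize(s['img'][140:340,170:430],None,fx=3,fy=3,interpolation=cv2.INTER_CUBIC);cv2.imwrite('pics/c3.png',c)
E
```

```text
large [315.35185185 294.14814815] 54 [359.15 233.95] 20 [0.4249 0.014  0.0517] 0.0006
small [134.75 251.75] 20 [225.64705882 312.05882353] 17 [0.5122 0.3616 0.0339] 0.001
ydec1 [302.75       236.61538462] 52 [309.85 224.95] 20 [0.5338 0.0366 0.0519] 0.0007
ydec2 [388.81818182 340.32727273] 55 [420.8125 218.9375] 16 [ 0.3387 -0.1198  0.0516] 0.0008
```

View pics/c1.png

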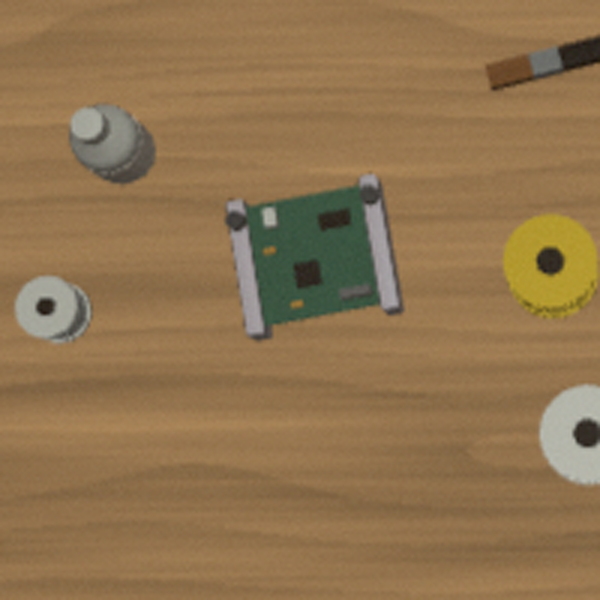

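View pics/c2.png

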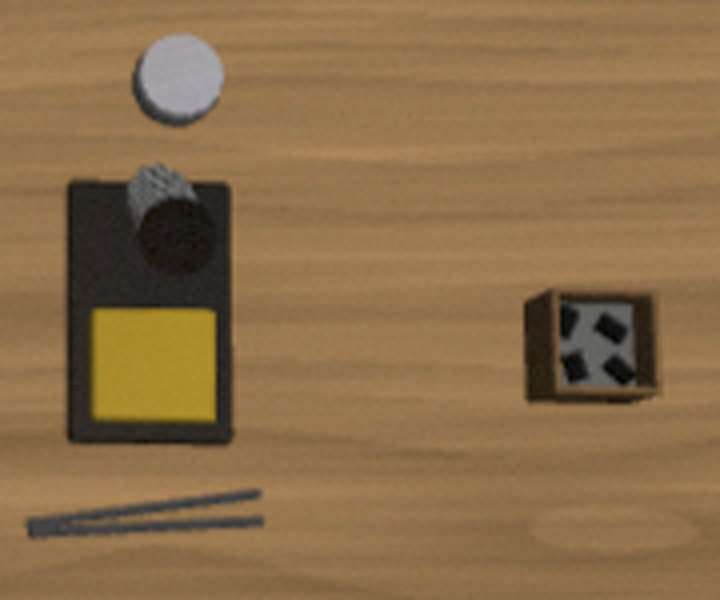

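View pics/c3.png

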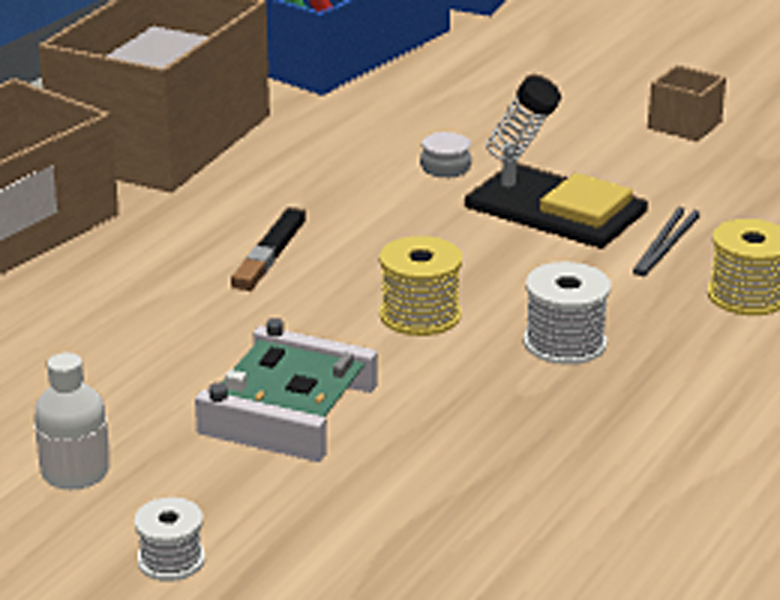

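Crops show: holder rails (top crop /3) near (228,199)-(265,336) and (360,175)-(400,310). Stand base (crop /4) spans (68,182)-(231,443), box rim (553,288)-(660,398). The white reels stand upright.

```bash
cat > m.py <<'E'
from h import *
t,s=arm.get_image('top'),arm.get_image('side')
im=t['img'];hsv=cv2.cvtColor(im,cv2.COLOR_BGR2HSV).astype(int)
bg=cv2.medianBlur(im,101).astype(int);diff=np.abs(im.astype(int)-bg).max(2)
def fg(x0,y0,x1,y1,m):
    o=np.zeros(m.shape,bool);o[y0:y1,x0:x1]=m[y0:y1,x0:x1];return o
def W(r,z): return plane(t,r[0],z)[:3],[plane(t,p,z)[:2] for p in cv2.boxPoints(r)]
# rails
rc=[];
for x0,x1,y0,y1 in((190,215,210,268),(233,258,203,260)):
    m=fg(x0,y0,x1,y1,(hsv[...,1]<40)&(hsv[...,2]>120)); r=rect(blob(m,((x0+x1)/2,(y0+y1)/2))[2]); c,b=W(r,.03)
    print('rail',r,c.round(4),[round(float(np.linalg.norm(b[i]-b[i-1])),4) for i in(0,1)]);rc.append(c)
d=rc[0]-rc[1];H=(rc[0]+rc[1])/2;hy=np.arctan2(d[1],d[0])-np.pi/2;print('HOLDER',H.round(4),'yaw',round(hy,4),np.linalg.norm(d))
m=fg(380,200,435,282,(im.max(2)<80)|((hsv[...,1]>170)&(hsv[...,2]>120)));r=rect(blob(m,(407,243))[2]);c,b=W(r,.012)
print('STAND',r,c.round(4),[round(float(np.linalg.norm(b[i]-b[i-1])),4) for i in(0,1)])
m=fg(380,230,435,282,(hsv[...,1]>170)&(hsv[...,2]>120));r=rect(blob(m,(408,256))[2]);print('sponge',r,W(r,.024)[0])
m=fg(270,145,350,190,diff>28);r=rect(blob(cv2.morphologyEx(m.astype('uint8'),cv2.MORPH_CLOSE,np.ones((3,3))),(311,168))[2]);c,b=W(r,.012)
print('BRUSH',r,c.round(4),[round(float(np.linalg.norm(b[i]-b[i-1])),4) for i in(0,1)],np.array(b).round(4).tolist())
E
python3 - <<'E'
from m import *
A=np.array([(555,290),(659,292),(656,397),(554,392)])/4+(370,165);B=np.array([(650,85),(680,67),(725,78),(698,98)])/3+(170,140)
P=[]
for a,b in zip(A,B):
    p,e=tri(t,a,s,b);P.append(plane(t,a,.045));print('box',p.round(4),round(e,4),P[-1].round(4))
print(np.mean(P,0))
# brush ends two views, crop c3: bristle end top centre, handle end
E
```

```text
rail ((202.01950073242188, 243.49688720703125), (34.87640380859375, 5.569165229797363), 80.90972137451172) [0.5265 0.2323 0.03  ] [0.0686, 0.0108]
rail ((246.71282958984375, 234.72384643554688), (35.16777801513672, 5.611423492431641), 80.13418579101562) [0.5425 0.1458 0.03  ] [0.0693, 0.0109]
HOLDER [0.5345 0.1891 0.03  ] yaw 0.182 0.08799870567550516
STAND ((407.0, 242.5), (64.99998474121094, 39.99999237060547), 90.0) [ 0.5255 -0.1658  0.012 ] [0.1287, 0.0787]
sponge ((408.0, 255.5), (27.0, 30.0), 90.0) [ 0.49829308 -0.16501923  0.024     ]
BRUSH ((311.35247802734375, 168.05377197265625), (9.553322792053223, 60.4190788269043), 75.17352294921875) [0.679  0.0195 0.012 ] [0.0197, 0.1212] [[0.6736, 0.0805], [0.7037, -0.037], [0.6844, -0.0415], [0.6545, 0.0757]]
box [ 0.5289 -0.3536  0.0423] 0.0028 [ 0.5272 -0.3532  0.045 ]
box [ 0.5249 -0.4032  0.0428] 0.0022 [ 0.5255 -0.402   0.045 ]
box [ 0.4763 -0.3964  0.0458] 0.0015 [ 0.4757 -0.397   0.045 ]
box [ 0.4806 -0.3496  0.0429] 0.0036 [ 0.4787 -0.3496  0.045 ]
[ 0.50178767 -0.37545105  0.045     ]
```

Measurements agree with the stated sizes. Box first: I'll use a helper that turns world targets into tool-axis shifts.

```bash
cat > go.py <<'E'
# go.py x y z yaw_deg: remaining shift in tool axes (after the spin is done) and spin
import sys
from h import *
from scipy.spatial.transform import Rotation as R
s=arm.observe();q=s['tool_rot'];M=R.from_quat([q[1],q[2],q[3],q[0]]).as_matrix()
psi=np.degrees(np.arctan2(M[1,0],M[0,0]));a=[float(v) for v in sys.argv[1:]]
f=np.radians(a[3]);d=np.array(a[:3])-s['tool_pos']
sp=(psi-a[3]+180)%360-180
print('t',round(s['t'],2),'pos',np.round(s['tool_pos'],4),'psi',round(psi,2),'tilt',np.round(M[:,2],3),'gap',round(s['finger_gap'],4),'grip',np.round(s['finger_force'],1),'F',np.round(s['contact_force'],1))
print('spin',round(sp,2),'then dx %.4f dy %.4f dz %.4f'%(d[0]*np.cos(f)+d[1]*np.sin(f),d[0]*np.sin(f)-d[1]*np.cos(f),-d[2]),'j7',round(s['joint_positions'][6],2))
E
python3 -m inch '[{"spin":5.8},{"spin":5.8},{"spin":5.7},{"dx":0.03,"dy":-0.025},{"dx":0.03,"dy":-0.025},{"dx":0.03,"dy":-0.025},{"dx":0.03,"dy":-0.025},{"dx":0.03,"dy":-0.025},{"dx":0.03,"dy":-0.025},{"dx":0.03,"dy":-0.025}]' 40
python3 go.py 0.502 -0.3755 0.004 -4
```

```text
t 0.3 pos [ 0.1499 -0.6323  0.231 ] psi 13.34 tilt [-0.     0.001 -1.   ] gap 0.0854 grip 0.0 F [-1.1  0.   0.3]
spin 17.34 then dx 0.3333 dy -0.2807 dz 0.2270 j7 -0.05validation failed for argument at $[0]...
```

```bash
python3 -m inch '[{"dx":0,"dy":0,"dz":0,"spin":5.8,"fingers":1},{"dx":0,"dy":0,"dz":0,"spin":5.8,"fingers":1},{"dx":0,"dy":0,"dz":0,"spin":5.7,"fingers":1},{"dx":0.03,"dy":-0.025,"dz":0,"spin":0,"fingers":1},{"dx":0.03,"dy":-0.025,"dz":0,"spin":0,"fingers":1},{"dx":0.03,"dy":-0.025,"dz":0,"spin":0,"fingers":1},{"dx":0.03,"dy":-0.025,"dz":0,"spin":0,"fingers":1},{"dx":0.03,"dy":-0.025,"dz":0,"spin":0,"fingers":1},{"dx":0.03,"dy":-0.025,"dz":0,"spin":0,"fingers":1},{"dx":0.03,"dy":-0.025,"dz":0,"spin":0,"fingers":1}]' 40
python3 go.py 0.502 -0.3755 0.004 -4
```

```text
t: 1.13
tool_pos: [0.3728, -0.4711, 0.2315]
tool_rot: [0.0, 0.999, -0.035, 0.0]
contact_force: [0.0, 0.6, 0.7]
finger_gap: 0.0856
finger_force: 0.0
t 1.13 pos [ 0.3728 -0.4711  0.2315] psi -3.97 tilt [ 0. -0. -1.] gap 0.0856 grip 0.0 F [0.  0.6 0.7]
spin 0.03 then dx 0.1222 dy -0.1044 dz 0.2275 j7 -0.81
```

```bash
python3 -m inch '[{"dx":0.0305,"dy":-0.026,"dz":0,"spin":0,"fingers":1},{"dx":0.0305,"dy":-0.026,"dz":0,"spin":0,"fingers":1},{"dx":0.0305,"dy":-0.026,"dz":0,"spin":0,"fingers":1},{"dx":0.0305,"dy":-0.026,"dz":0,"spin":0,"fingers":1},{"dx":0,"dy":0,"dz":0.03,"spin":0,"fingers":1},{"dx":0,"dy":0,"dz":0.04,"spin":0,"fingers":1},{"dx":0,"dy":0,"dz":0.04,"spin":0,"fingers":1},{"dx":0,"dy":0,"dz":0.02,"spin":0,"fingers":1},{"dx":0,"dy":0,"dz":0,"spin":0,"fingers":1}]' 40
python3 go.py 0.502 -0.3755 0.004 -4
python3 -c "
from h import *
s=arm.get_image('side');cv2.imwrite('pics/b1.png',cv2.resize(s['img'][80:230,320:520],None,fx=4,fy=4))"
```

```text
t: 1.88
tool_pos: [0.4967, -0.3744, 0.0955]
tool_rot: [-0.003, 0.999, -0.034, -0.005]
contact_force: [0.3, 0.9, -0.2]
finger_gap: 0.0857
finger_force: 0.0
t 1.88 pos [ 0.4967 -0.3744  0.0955] psi -3.94 tilt [-0.009  0.006 -1.   ] gap 0.0857 grip 0.0 F [ 0.3  0.9 -0.2]
spin 0.06 then dx 0.0053 dy 0.0007 dz 0.0915 j7 -1.1
```

View pics/b1.png

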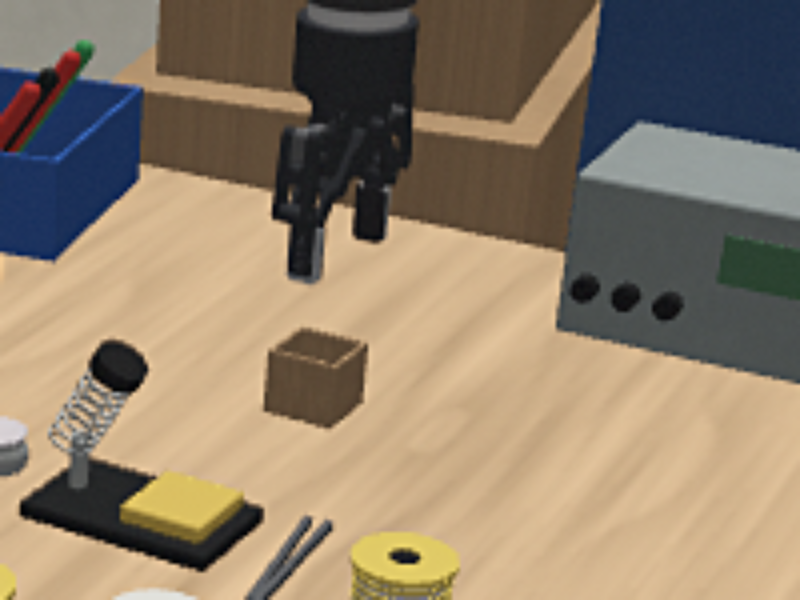

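The fingers straddle the box from above: fingertips at about (305,275) and (370,238), box rim centre (317,350). Descend and close.

```bash
python3 -m inch '[{"dx":0.004,"dy":0,"dz":0.03,"spin":0,"fingers":1},{"dx":0,"dy":0,"dz":0.03,"spin":0,"fingers":1},{"dx":0,"dy":0,"dz":0.02,"spin":0,"fingers":1},{"dx":0,"dy":0,"dz":0.01,"spin":0,"fingers":1},{"dx":0,"dy":0,"dz":0,"spin":0,"fingers":1},{"dx":0,"dy":0,"dz":0,"spin":0,"fingers":1}]' 30
python3 go.py 0.502 -0.3755 0.004 -4
python3 -m inch '[{"dx":0,"dy":0,"dz":0,"spin":0,"fingers":-1},{"dx":0,"dy":0,"dz":0,"spin":0,"fingers":-1},{"dx":0,"dy":0,"dz":0,"spin":0,"fingers":-1},{"dx":0,"dy":0,"dz":0,"spin":0,"fingers":-1},{"dx":0,"dy":0,"dz":0,"spin":0,"fingers":-1},{"dx":0,"dy":0,"dz":0,"spin":0,"fingers":-1},{"dx":0,"dy":0,"dz":0,"spin":0,"fingers":-1},{"dx":0,"dy":0,"dz":0,"spin":0,"fingers":-1}]' 30
```

```text
t: 2.43
tool_pos: [0.5057, -0.3784, 0.0131]
tool_rot: [0.001, 0.999, -0.035, 0.001]
contact_force: [0.3, 0.3, 0.1]
finger_gap: 0.0855
finger_force: 0.0
t 2.43 pos [ 0.5057 -0.3784  0.0131] psi -3.97 tilt [ 0.002 -0.002 -1.   ] gap 0.0855 grip 0.0 F [0.3 0.3 0.1]
spin 0.03 then dx -0.0039 dy -0.0026 dz 0.0091 j7 -1.11
t: 3.1
tool_pos: [0.5056, -0.3781, 0.013]
tool_rot: [0.001, 0.999, -0.035, 0.001]
contact_force: [-1.0, 1.2, 6.7]
finger_gap: 0.0494
finger_force: 33.0
```

```bash
python3 -m inch '[{"dx":0,"dy":0,"dz":-0.02,"spin":0,"fingers":-1},{"dx":0,"dy":0,"dz":-0.04,"spin":0,"fingers":-1},{"dx":0,"dy":0,"dz":-0.04,"spin":0,"fingers":-1},{"dx":0,"dy":0,"dz":-0.04,"spin":0,"fingers":-1},{"dx":0,"dy":0,"dz":-0.03,"spin":0,"fingers":-1},{"dx":0.003,"dy":-0.02,"dz":0,"spin":0,"fingers":-1},{"dx":0.006,"dy":-0.038,"dz":0,"spin":0,"fingers":-1},{"dx":0.006,"dy":-0.038,"dz":0,"spin":0,"fingers":-1},{"dx":0.006,"dy":-0.038,"dz":0,"spin":0,"fingers":-1},{"dx":0.006,"dy":-0.038,"dz":0,"spin":0,"fingers":-1}]' 30
python3 -m inch '[{"dx":0.006,"dy":-0.038,"dz":0,"spin":0,"fingers":-1},{"dx":0.006,"dy":-0.038,"dz":0,"spin":0,"fingers":-1},{"dx":0.006,"dy":-0.038,"dz":0,"spin":0,"fingers":-1},{"dx":0.006,"dy":-0.038,"dz":0,"spin":0,"fingers":-1},{"dx":0.006,"dy":-0.038,"dz":0,"spin":0,"fingers":-1},{"dx":0.006,"dy":-0.038,"dz":0,"spin":0,"fingers":-1},{"dx":0.006,"dy":-0.038,"dz":0,"spin":0,"fingers":-1},{"dx":0,"dy":0,"dz":0,"spin":-7,"fingers":-1},{"dx":0,"dy":0,"dz":0,"spin":-7,"fingers":-1},{"dx":0,"dy":0,"dz":0,"spin":0,"fingers":-1}]'
python3 go.py 0.645 0.2086 0.014 10
```

```text
t: 3.93
tool_pos: [0.5431, -0.206, 0.1815]
tool_rot: [0.0, 0.999, -0.035, 0.0]
contact_force: [0.6, -0.5, -0.5]
finger_gap: 0.0494
finger_force: 32.3
t: 4.77
tool_pos: [0.6032, 0.0559, 0.1811]
tool_rot: [0.0, 0.996, 0.09, -0.0]
contact_force: [0.3, -0.4, -1.0]
finger_gap: 0.0497
finger_force: 32.1
t 4.77 pos [0.6032 0.0559 0.1811] psi 10.27 tilt [-0.001 -0.    -1.   ] gap 0.0497 grip 32.1 F [ 0.3 -0.4 -1. ]
spin 0.27 then dx 0.0677 dy -0.1432 dz 0.1671 j7 -1.66
```

```bash
python3 -m inch '[{"dx":0.017,"dy":-0.0358,"dz":0,"spin":0,"fingers":-1},{"dx":0.017,"dy":-0.0358,"dz":0,"spin":0,"fingers":-1},{"dx":0.017,"dy":-0.0358,"dz":0,"spin":0,"fingers":-1},{"dx":0.0167,"dy":-0.0358,"dz":0,"spin":0,"fingers":-1},{"dx":0,"dy":0,"dz":0.02,"spin":0,"fingers":-1},{"dx":0,"dy":0,"dz":0.03,"spin":0,"fingers":-1},{"dx":0,"dy":0,"dz":0.03,"spin":0,"fingers":-1},{"dx":0,"dy":0,"dz":0.02,"spin":0,"fingers":-1},{"dx":0,"dy":0,"dz":0,"spin":0,"fingers":-1},{"dx":0,"dy":0,"dz":0,"spin":0,"fingers":-1}]'
python3 go.py 0.645 0.2086 0.014 10
python3 -c "
from h import *
s=arm.get_image('side');t=arm.get_image('top');a=s['img'][150:350,150:350];b=t['img'][120:320,100:300];cv2.imwrite('pics/b2.png',np.hstack([cv2.resize(i,(400,400)) for i in(a,b)]))"
```

```text
t: 5.6
tool_pos: [0.6445, 0.2064, 0.0802]
tool_rot: [0.001, 0.996, 0.086, -0.001]
contact_force: [0.3, 0.9, 0.6]
finger_gap: 0.0498
finger_force: 32.2
t 5.6 pos [0.6445 0.2064 0.0802] psi 9.87 tilt [-0.002 -0.001 -1.   ] gap 0.0498 grip 32.2 F [0.3 0.9 0.6]
spin -0.13 then dx 0.0008 dy -0.0020 dz 0.0662 j7 -1.93
```

View pics/b2.png

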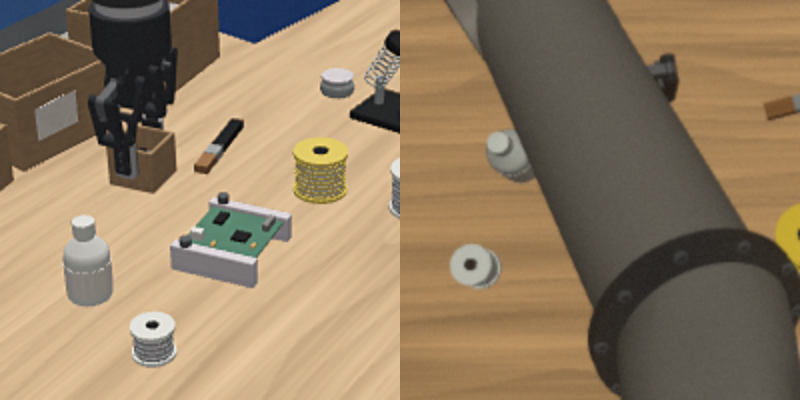

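Side view: the box is held level above the spot behind the holder, clear of the bottle. Lower, release, rise.

```bash
python3 -m inch '[{"dx":0,"dy":-0.001,"dz":0.025,"spin":0,"fingers":-1},{"dx":0.001,"dy":-0.001,"dz":0.02,"spin":0,"fingers":-1},{"dx":0,"dy":0,"dz":0.015,"spin":0,"fingers":-1},{"dx":0,"dy":0,"dz":0.006,"spin":0,"fingers":-1},{"dx":0,"dy":0,"dz":0,"spin":0,"fingers":-1},{"dx":0,"dy":0,"dz":0,"spin":0,"fingers":-1},{"dx":0,"dy":0,"dz":0,"spin":0,"fingers":-1}]'
python3 go.py 0.645 0.2086 0.014 10
python3 -m inch '[{"dx":0,"dy":0,"dz":0,"spin":0,"fingers":0.5},{"dx":0,"dy":0,"dz":0,"spin":0,"fingers":0.5},{"dx":0,"dy":0,"dz":0,"spin":0,"fingers":0.5},{"dx":0,"dy":0,"dz":0,"spin":0,"fingers":0.5},{"dx":0,"dy":0,"dz":-0.02,"spin":0,"fingers":0.5},{"dx":0,"dy":0,"dz":-0.04,"spin":0,"fingers":0.5},{"dx":0,"dy":0,"dz":-0.04,"spin":0,"fingers":0.5},{"dx":0,"dy":0,"dz":-0.03,"spin":0,"fingers":0.5},{"dx":0,"dy":0,"dz":-0.02,"spin":0,"fingers":0.5},{"dx":0,"dy":0,"dz":0,"spin":0,"fingers":0.5}]'
python3 go.py 0.679 0.0195 0.18 104.4
```

```text
t: 6.28
tool_pos: [0.6471, 0.2102, 0.0169]
tool_rot: [-0.0, 0.996, 0.087, 0.001]
contact_force: [-0.1, 0.1, -0.2]
finger_gap: 0.0496
finger_force: 32.2
t 6.28 pos [0.6471 0.2102 0.0169] psi 10.02 tilt [ 0.003  0.001 -1.   ] gap 0.0496 grip 32.2 F [-0.1  0.1 -0.2]
spin 0.02 then dx -0.0023 dy 0.0012 dz 0.0029 j7 -1.96
t: 7.12
tool_pos: [0.6491, 0.2113, 0.1718]
tool_rot: [-0.001, 0.996, 0.087, 0.005]
contact_force: [0.9, -0.7, 1.4]
finger_gap: 0.0641
finger_force: 0.0
t 7.12 pos [0.6491 0.2113 0.1718] psi 10.03 tilt [ 0.01   0.004 -1.   ] gap 0.0641 grip 0.0 F [ 0.9 -0.7  1.4]
spin -94.37 then dx -0.1932 dy -0.0188 dz -0.0082 j7 -1.91
```

```bash
python3 -m inch '[{"dx":0,"dy":0,"dz":0,"spin":-7.1,"fingers":0.5},{"dx":0,"dy":0,"dz":0,"spin":-7.1,"fingers":0.5},{"dx":0,"dy":0,"dz":0,"spin":-7.1,"fingers":0.5},{"dx":0,"dy":0,"dz":0,"spin":-7.1,"fingers":0.5},{"dx":0,"dy":0,"dz":0,"spin":-7.1,"fingers":0.5},{"dx":0,"dy":0,"dz":0,"spin":-7.1,"fingers":0.5},{"dx":0,"dy":0,"dz":0,"spin":-7.1,"fingers":0.5},{"dx":0,"dy":0,"dz":0,"spin":-7.1,"fingers":0.5},{"dx":0,"dy":0,"dz":0,"spin":-7.1,"fingers":0.5},{"dx":0,"dy":0,"dz":0,"spin":-7.1,"fingers":0.5}]'
python3 -m inch '[{"dx":0,"dy":0,"dz":0,"spin":-7.1,"fingers":0.5},{"dx":0,"dy":0,"dz":0,"spin":-7.1,"fingers":0.5},{"dx":0,"dy":0,"dz":0,"spin":-7.1,"fingers":0.5},{"dx":0,"dy":0,"dz":0,"spin":-2.1,"fingers":0.5},{"dx":-0.0386,"dy":-0.0038,"dz":0,"spin":0,"fingers":0.5},{"dx":-0.0386,"dy":-0.0038,"dz":0,"spin":0,"fingers":0.5},{"dx":-0.0386,"dy":-0.0038,"dz":0,"spin":0,"fingers":0.5},{"dx":-0.0386,"dy":-0.0038,"dz":0,"spin":0,"fingers":0.5},{"dx":-0.0386,"dy":-0.0038,"dz":0,"spin":0,"fingers":0.5},{"dx":0,"dy":0,"dz":0,"spin":0,"fingers":0.5}]'
python3 -m inch '[{"dx":0,"dy":0,"dz":0,"spin":0,"fingers":0.5},{"dx":0,"dy":0,"dz":0,"spin":0,"fingers":0.5}]'
python3 go.py 0.679 0.0195 0.004 104.4
```

```text
t: 7.95
tool_pos: [0.6454, 0.2095, 0.1643]
tool_rot: [-0.0, 0.758, 0.652, -0.001]
contact_force: [0.1, 0.1, 0.2]
finger_gap: 0.0639
finger_force: 0.0
t: 8.78
tool_pos: [0.6767, 0.0043, 0.1635]
tool_rot: [0.002, 0.618, 0.786, -0.004]
contact_force: [0.5, -2.6, -0.1]
finger_gap: 0.064
finger_force: 0.0
t: 8.95
tool_pos: [0.6751, 0.0185, 0.1646]
tool_rot: [-0.001, 0.613, 0.79, -0.0]
contact_force: [-0.9, 1.3, -0.0]
finger_gap: 0.0643
finger_force: 0.0
t 8.95 pos [0.6751 0.0185 0.1646] psi 104.43 tilt [-0.001  0.001 -1.   ] gap 0.0643 grip 0.0 F [-0.9  1.3 -0. ]
spin 0.03 then dx -0.0000 dy 0.0041 dz 0.1606 j7 -0.11
```

```bash
python3 -c "
from h import *
t=arm.get_image('top');s=arm.get_image('side')
print(tri(t,(301.7,171),s,(256.7,224.7)))
print([plane(s,(170+x/3,140+y/3),.012).round(4) for x,y in((242,282),(297,211))])"
python3 -m inch '[{"dx":0,"dy":0.004,"dz":0.03,"spin":0,"fingers":0.5},{"dx":0,"dy":0,"dz":0.04,"spin":0,"fingers":0.5},{"dx":0,"dy":0,"dz":0.04,"spin":0,"fingers":0.5},{"dx":0,"dy":0,"dz":0.03,"spin":0,"fingers":0.5},{"dx":0,"dy":0,"dz":0.01,"spin":0,"fingers":0.5},{"dx":0,"dy":0,"dz":0,"spin":0,"fingers":0.5},{"dx":0,"dy":0,"dz":0,"spin":0,"fingers":0.5}]'
python3 go.py 0.679 0.0195 0.003 104.4
```

```text
(array([0.67419712, 0.03933427, 0.01195937]), np.float64(0.0020033081684777284))
[array([0.6617, 0.0818, 0.012 ]), array([ 0.6917, -0.0345,  0.012 ])]
t: 9.63
tool_pos: [0.6801, 0.0208, 0.0163]
tool_rot: [0.0, 0.612, 0.791, 0.001]
contact_force: [0.4, 0.6, 0.9]
finger_gap: 0.0642
finger_force: 0.0
t 9.63 pos [0.6801 0.0208 0.0163] psi 104.54 tilt [ 0.001  0.001 -1.   ] gap 0.0642 grip 0.0 F [0.4 0.6 0.9]
spin 0.14 then dx -0.0010 dy -0.0014 dz 0.0133 j7 -0.19
```

Two-view height 12 mm, as it should be. Grip the brush.

```bash
python3 -m inch '[{"dx":0,"dy":0,"dz":0.008,"spin":0,"fingers":0.5},{"dx":0,"dy":0,"dz":0.005,"spin":0,"fingers":0.5},{"dx":0,"dy":0,"dz":0,"spin":0,"fingers":0.2},{"dx":0,"dy":0,"dz":0,"spin":0,"fingers":-1},{"dx":0,"dy":0,"dz":0,"spin":0,"fingers":-1},{"dx":0,"dy":0,"dz":0,"spin":0,"fingers":-1},{"dx":0,"dy":0,"dz":0,"spin":0,"fingers":-1},{"dx":0,"dy":0,"dz":0,"spin":0,"fingers":-1},{"dx":0,"dy":0,"dz":0,"spin":0,"fingers":-1},{"dx":0,"dy":0,"dz":0,"spin":0,"fingers":-1}]' 30
python3 go.py 0.4612 0.1762 0.19 100
```

```text
t: 10.47
tool_pos: [0.68, 0.0192, 0.003]
tool_rot: [0.001, 0.613, 0.79, 0.0]
contact_force: [-0.3, -0.6, 5.1]
finger_gap: 0.015
finger_force: 31.3
t 10.47 pos [0.68   0.0192 0.003 ] psi 104.44 tilt [ 0.001 -0.    -1.   ] gap 0.015 grip 31.3 F [-0.3 -0.6  5.1]
spin 4.44 then dx 0.1926 dy -0.1882 dz -0.1870 j7 -0.2
```

```bash
python3 -m inch '[{"dx":0,"dy":0,"dz":-0.02,"spin":0,"fingers":-1},{"dx":0,"dy":0,"dz":-0.04,"spin":0,"fingers":-1},{"dx":0,"dy":0,"dz":-0.04,"spin":4.4,"fingers":-1},{"dx":0.0272,"dy":-0.0269,"dz":-0.03,"spin":0,"fingers":-1},{"dx":0.0272,"dy":-0.0269,"dz":0,"spin":0,"fingers":-1},{"dx":0.0272,"dy":-0.0269,"dz":0,"spin":0,"fingers":-1},{"dx":0.0272,"dy":-0.0269,"dz":0,"spin":0,"fingers":-1},{"dx":0.0272,"dy":-0.0269,"dz":0,"spin":0,"fingers":-1},{"dx":0.0272,"dy":-0.0269,"dz":0,"spin":0,"fingers":-1},{"dx":0.0272,"dy":-0.0269,"dz":0,"spin":0,"fingers":-1}]'
python3 -m inch '[{"dx":0,"dy":0,"dz":0.02,"spin":0,"fingers":-1},{"dx":0,"dy":0,"dz":0.03,"spin":0,"fingers":-1},{"dx":0,"dy":0,"dz":0.02,"spin":0,"fingers":-1},{"dx":0,"dy":0,"dz":0,"spin":0,"fingers":-1},{"dx":0,"dy":0,"dz":0,"spin":0,"fingers":-1},{"dx":0,"dy":0,"dz":0,"spin":0,"fingers":-1}]'
python3 go.py 0.4616 0.1742 0.005 100
python3 -c "
from h import *
s=arm.get_image('side');t=arm.get_image('top');a=s['img'][150:350,180:380];b=t['img'][120:320,120:320];cv2.imwrite('pics/b3.png',np.hstack([cv2.resize(i,(400,400)) for i in(a,b)]))"
```

```text
t: 11.3
tool_pos: [0.4632, 0.1711, 0.1275]
tool_rot: [-0.0, 0.643, 0.766, -0.0]
contact_force: [-0.1, 0.6, 0.0]
finger_gap: 0.0149
finger_force: 30.8
t: 11.8
tool_pos: [0.4659, 0.1711, 0.0588]
tool_rot: [0.0, 0.643, 0.766, 0.001]
contact_force: [-0.0, -0.4, -1.7]
finger_gap: 0.0146
finger_force: 30.8
t 11.8 pos [0.4659 0.1711 0.0588] psi 100.04 tilt [ 0.001  0.001 -1.   ] gap 0.0146 grip 30.8 F [-0.  -0.4 -1.7]
spin 0.04 then dx 0.0038 dy -0.0037 dz 0.0538 j7 -0.6
```

View pics/b3.png

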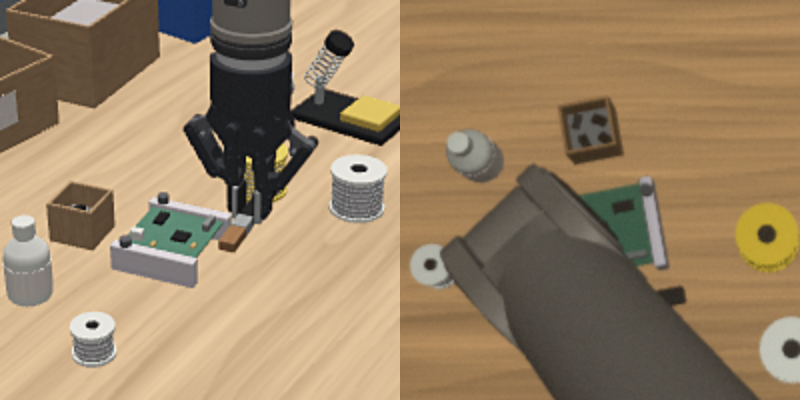

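The brush is held level in front of the holder and parallel to it; the box stands behind it, square.

```bash
python3 -m inch '[{"dx":0.004,"dy":-0.004,"dz":0.02,"spin":0,"fingers":-1},{"dx":0,"dy":0,"dz":0.02,"spin":0,"fingers":-1},{"dx":0,"dy":0,"dz":0.008,"spin":0,"fingers":-1},{"dx":0,"dy":0,"dz":0.0055,"spin":0,"fingers":-1},{"dx":0,"dy":0,"dz":0,"spin":0,"fingers":-1},{"dx":0,"dy":0,"dz":0,"spin":0,"fingers":-1},{"dx":0,"dy":0,"dz":0,"spin":0,"fingers":-1},{"dx":0,"dy":0,"dz":0,"spin":0,"fingers":-1}]'
python3 -m inch '[{"dx":0,"dy":0,"dz":0,"spin":0,"fingers":-0.4},{"dx":0,"dy":0,"dz":0,"spin":0,"fingers":-0.4},{"dx":0,"dy":0,"dz":0,"spin":0,"fingers":-0.4},{"dx":0,"dy":0,"dz":-0.02,"spin":0,"fingers":-0.4},{"dx":0,"dy":0,"dz":-0.04,"spin":0,"fingers":-0.4},{"dx":0,"dy":0,"dz":-0.04,"spin":0,"fingers":-0.4},{"dx":0,"dy":0,"dz":-0.04,"spin":0,"fingers":1},{"dx":0,"dy":0,"dz":0,"spin":5,"fingers":1},{"dx":0,"dy":0,"dz":0,"spin":5,"fingers":1},{"dx":0,"dy":0,"dz":0,"spin":0,"fingers":1}]'
python3 go.py 0.425 0.014 0.15 90
```

```text
t: 12.57
tool_pos: [0.4615, 0.1741, 0.0054]
tool_rot: [0.001, 0.643, 0.766, 0.001]
contact_force: [0.4, 0.1, -0.4]
finger_gap: 0.0151
finger_force: 30.8
t: 13.4
tool_pos: [0.4611, 0.1738, 0.1455]
tool_rot: [0.001, 0.707, 0.707, 0.001]
contact_force: [0.1, 0.4, -0.9]
finger_gap: 0.0731
finger_force: 0.0
t 13.4 pos [0.4611 0.1738 0.1455] psi 89.95 tilt [ 0.002 -0.    -1.   ] gap 0.0731 grip 0.0 F [ 0.1  0.4 -0.9]
spin -0.05 then dx -0.1598 dy -0.0361 dz -0.0045 j7 -0.66
```

```bash
python3 -m inch '[{"dx":-0.04,"dy":-0.009,"dz":0,"spin":0,"fingers":1},{"dx":-0.04,"dy":-0.009,"dz":0,"spin":0,"fingers":1},{"dx":-0.04,"dy":-0.009,"dz":0,"spin":0,"fingers":1},{"dx":-0.04,"dy":-0.009,"dz":0,"spin":0,"fingers":1},{"dx":0,"dy":0,"dz":0.03,"spin":0,"fingers":1},{"dx":0,"dy":0,"dz":0.03,"spin":0,"fingers":1},{"dx":0,"dy":0,"dz":0,"spin":0,"fingers":1},{"dx":0,"dy":0,"dz":0,"spin":0,"fingers":1},{"dx":0,"dy":0,"dz":0,"spin":0,"fingers":1}]'
python3 go.py 0.425 0.014 0.005 90
```

```text
t: 14.15
tool_pos: [0.4254, 0.0147, 0.0853]
tool_rot: [0.0, 0.706, 0.708, 0.0]
contact_force: [-0.0, -0.3, 0.6]
finger_gap: 0.0854
finger_force: 0.0
t 14.15 pos [0.4254 0.0147 0.0853] psi 90.18 tilt [ 0.001  0.    -1.   ] gap 0.0854 grip 0.0 F [-0.  -0.3  0.6]
spin 0.18 then dx -0.0007 dy -0.0004 dz 0.0803 j7 -0.33
```

```bash
python3 -m inch '[{"dx":0,"dy":0,"dz":0.03,"spin":0,"fingers":1},{"dx":0,"dy":0,"dz":0.03,"spin":0,"fingers":1},{"dx":0,"dy":0,"dz":0.016,"spin":0,"fingers":1},{"dx":0,"dy":0,"dz":0.004,"spin":0,"fingers":1},{"dx":0,"dy":0,"dz":0,"spin":0,"fingers":1},{"dx":0,"dy":0,"dz":0,"spin":0,"fingers":-1},{"dx":0,"dy":0,"dz":0,"spin":0,"fingers":-1},{"dx":0,"dy":0,"dz":0,"spin":0,"fingers":-1},{"dx":0,"dy":0,"dz":0,"spin":0,"fingers":-1},{"dx":0,"dy":0,"dz":0,"spin":0,"fingers":-1}]' 40
python3 -m inch '[{"dx":0,"dy":0,"dz":0,"spin":0,"fingers":-1},{"dx":0,"dy":0,"dz":0,"spin":0,"fingers":-1},{"dx":0,"dy":0,"dz":-0.02,"spin":0,"fingers":-1},{"dx":0,"dy":0,"dz":-0.02,"spin":0,"fingers":-1},{"dx":0,"dy":0,"dz":-0.02,"spin":0,"fingers":-1},{"dx":0,"dy":0,"dz":-0.02,"spin":0,"fingers":-1},{"dx":0,"dy":0,"dz":0,"spin":0,"fingers":-1},{"dx":0,"dy":0,"dz":0,"spin":0,"fingers":-1}]'
python3 go.py 0.527 -0.066 0.007 90
python3 -c "
from h import *
s=arm.get_image('side');cv2.imwrite('pics/b4.png',cv2.resize(s['img'][130:280,270:470],None,fx=3,fy=3))"
```

```text
t: 14.98
tool_pos: [0.4263, 0.0141, 0.0062]
tool_rot: [0.001, 0.707, 0.707, 0.001]
contact_force: [-1.1, 0.3, 5.1]
finger_gap: 0.0593
finger_force: 42.2
t: 15.65
tool_pos: [0.4258, 0.0136, 0.0857]
tool_rot: [0.002, 0.707, 0.707, 0.001]
contact_force: [-0.2, -0.3, -3.1]
finger_gap: 0.0593
finger_force: 45.1
t 15.65 pos [0.4258 0.0136 0.0857] psi 90.01 tilt [ 0.004 -0.001 -1.   ] gap 0.0593 grip 45.1 F [-0.2 -0.3 -3.1]
spin 0.01 then dx -0.0796 dy 0.1012 dz 0.0787 j7 -0.33
```

View pics/b4.png

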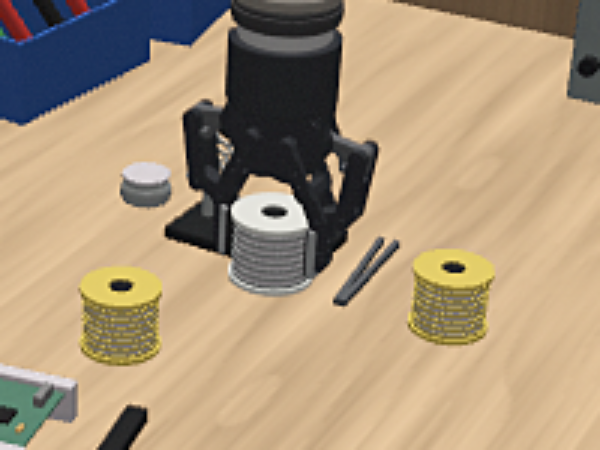

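The large reel is held upright and clear of everything. Carry it to its place.

```bash
python3 -m inch '[{"dx":-0.02,"dy":0.0253,"dz":0,"spin":0,"fingers":-1},{"dx":-0.02,"dy":0.0253,"dz":0,"spin":0,"fingers":-1},{"dx":-0.02,"dy":0.0253,"dz":0,"spin":0,"fingers":-1},{"dx":-0.0196,"dy":0.0253,"dz":0,"spin":0,"fingers":-1},{"dx":0,"dy":0,"dz":0.02,"spin":0,"fingers":-1},{"dx":0,"dy":0,"dz":0.02,"spin":0,"fingers":-1},{"dx":0,"dy":0,"dz":0,"spin":0,"fingers":-1},{"dx":0,"dy":0,"dz":0,"spin":0,"fingers":-1},{"dx":0,"dy":0,"dz":0,"spin":0,"fingers":-1}]'
python3 go.py 0.527 -0.066 0.007 90
```

```text
t: 16.45
tool_pos: [0.5257, -0.0652, 0.0444]
tool_rot: [-0.0, 0.707, 0.708, -0.0]
contact_force: [0.1, 0.1, -2.1]
finger_gap: 0.0592
finger_force: 44.8
t 16.45 pos [ 0.5257 -0.0652  0.0444] psi 90.1 tilt [-0.001  0.    -1.   ] gap 0.0592 grip 44.8 F [ 0.1  0.1 -2.1]
spin 0.1 then dx -0.0008 dy 0.0013 dz 0.0374 j7 -0.26
```

```bash
python3 -m inch '[{"dx":0,"dy":0.001,"dz":0.015,"spin":0,"fingers":-1},{"dx":0,"dy":0,"dz":0.012,"spin":0,"fingers":-1},{"dx":0,"dy":0,"dz":0.006,"spin":0,"fingers":-1},{"dx":0,"dy":0,"dz":0.004,"spin":0,"fingers":-1},{"dx":0,"dy":0,"dz":0,"spin":0,"fingers":-1},{"dx":0,"dy":0,"dz":0,"spin":0,"fingers":-1},{"dx":0,"dy":0,"dz":0,"spin":0,"fingers":-1}]'
python3 go.py 0.527 -0.066 0.007 90
python3 -m inch '[{"dx":0,"dy":0,"dz":0,"spin":0,"fingers":0.8},{"dx":0,"dy":0,"dz":0,"spin":0,"fingers":0.8},{"dx":0,"dy":0,"dz":0,"spin":0,"fingers":0.8},{"dx":0,"dy":0,"dz":0,"spin":0,"fingers":0.8},{"dx":0,"dy":0,"dz":-0.02,"spin":0,"fingers":0.8},{"dx":0,"dy":0,"dz":-0.04,"spin":0,"fingers":0.8},{"dx":0,"dy":0,"dz":-0.04,"spin":0,"fingers":0.8},{"dx":0,"dy":0,"dz":-0.04,"spin":0,"fingers":0.8},{"dx":0,"dy":0,"dz":0,"spin":0,"fingers":0.8},{"dx":0,"dy":0,"dz":0,"spin":0,"fingers":0.8}]'
python3 go.py 0.512 0.3616 0.15 90
```

```text
t: 17.03
tool_pos: [0.5275, -0.0657, 0.008]
tool_rot: [0.0, 0.707, 0.707, 0.0]
contact_force: [1.0, -0.2, -2.6]
finger_gap: 0.0592
finger_force: 44.9
t 17.03 pos [ 0.5275 -0.0657  0.008 ] psi 90.05 tilt [ 0.001 -0.    -1.   ] gap 0.0592 grip 44.9 F [ 1.  -0.2 -2.6]
spin 0.05 then dx -0.0003 dy -0.0005 dz 0.0010 j7 -0.3
t: 17.87
tool_pos: [0.5291, -0.0658, 0.1505]
tool_rot: [0.003, 0.707, 0.707, 0.002]
contact_force: [0.0, -1.1, -0.1]
finger_gap: 0.0769
finger_force: 0.0
t 17.87 pos [ 0.5291 -0.0658  0.1505] psi 90.03 tilt [ 0.006 -0.002 -1.   ] gap 0.0769 grip 0.0 F [ 0.  -1.1 -0.1]
spin 0.03 then dx 0.4274 dy -0.0171 dz 0.0005 j7 -0.16
```

```bash
python3 -m inch '[{"dx":0.03,"dy":-0.0016,"dz":0,"spin":0,"fingers":0.5},{"dx":0.0395,"dy":-0.0016,"dz":0,"spin":0,"fingers":0.5},{"dx":0.0395,"dy":-0.0016,"dz":0,"spin":0,"fingers":0.5},{"dx":0.0395,"dy":-0.0016,"dz":0,"spin":0,"fingers":0.5},{"dx":0.0395,"dy":-0.0016,"dz":0,"spin":0,"fingers":0.5},{"dx":0.0395,"dy":-0.0016,"dz":0,"spin":0,"fingers":0.5},{"dx":0.0395,"dy":-0.0016,"dz":0,"spin":0,"fingers":0.5},{"dx":0.0395,"dy":-0.0016,"dz":0,"spin":0,"fingers":0.5},{"dx":0.0395,"dy":-0.0016,"dz":0,"spin":0,"fingers":0.5},{"dx":0.0395,"dy":-0.0016,"dz":0,"spin":0,"fingers":0.5}]'
python3 -m inch '[{"dx":0.038,"dy":-0.0016,"dz":0,"spin":0,"fingers":0.5},{"dx":0,"dy":0,"dz":0.03,"spin":0,"fingers":0.5},{"dx":0,"dy":0,"dz":0.03,"spin":0,"fingers":0.5},{"dx":0,"dy":0,"dz":0,"spin":0,"fingers":0.5},{"dx":0,"dy":0,"dz":0,"spin":0,"fingers":0.5},{"dx":0,"dy":0,"dz":0,"spin":0,"fingers":0.5}]'
python3 go.py 0.512 0.3616 0.001 90
python3 -c "
from h import *
t,s=arm.get_image('top'),arm.get_image('side')
a,b=proj(t,(.527,-.066,.05)),proj(s,(.527,-.066,.05))
D=lambda d:d['img'].max(2)<70
ca,na,_=blob(D(t),a);cb,nb,_=blob(D(s),b);print(a,b,ca,na,cb,nb,tri(t,ca,s,cb))
cv2.imwrite('pics/b5.png',np.hstack([cv2.resize(i,(400,400)) for i in(s['img'][150:350,150:350],t['img'][120:320,230:430])]))"
```

```text
t: 18.7
tool_pos: [0.5095, 0.3207, 0.1456]
tool_rot: [-0.0, 0.707, 0.707, -0.002]
contact_force: [0.7, -0.2, -0.6]
finger_gap: 0.0637
finger_force: 0.0
t: 19.2
tool_pos: [0.5094, 0.3575, 0.0877]
tool_rot: [-0.0, 0.707, 0.707, -0.0]
contact_force: [0.4, 0.2, 0.9]
finger_gap: 0.0642
finger_force: 0.0
t 19.2 pos [0.5094 0.3575 0.0877] psi 90.0 tilt [-0. -0. -1.] gap 0.0642 grip 0.0 F [0.4 0.2 0.9]
spin 0.0 then dx 0.0041 dy 0.0026 dz 0.0867 j7 -1.02
[356.9465845  239.39321595] [335.55434336 208.14013914] [356.64150943 239.67924528] 53 [335.5        207.42857143] 14 (array([ 0.52638803, -0.06514216,  0.05232857]), np.float64(0.0006451183419078591))
```

View pics/b5.png

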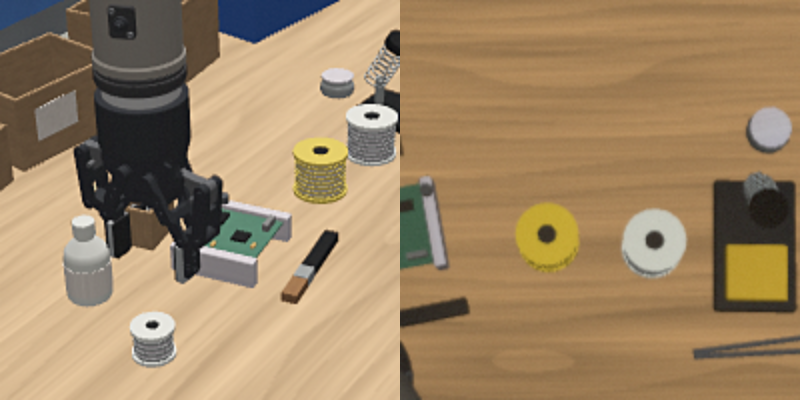

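The large reel stands 30 mm beside the stand (dot measured at 0.526,-0.065). The gripper is above the small reel at side-crop (152,340). Descend and grip.

```bash
python3 -m inch '[{"dx":0.004,"dy":0.0026,"dz":0.03,"spin":0,"fingers":0.5},{"dx":0,"dy":0,"dz":0.03,"spin":0,"fingers":0.5},{"dx":0,"dy":0,"dz":0.016,"spin":0,"fingers":0.5},{"dx":0,"dy":0,"dz":0.006,"spin":0,"fingers":0.5},{"dx":0,"dy":0,"dz":0.003,"spin":0,"fingers":0.5},{"dx":0,"dy":0,"dz":0,"spin":0,"fingers":0.5},{"dx":0,"dy":0,"dz":0,"spin":0,"fingers":0.5}]' 30
python3 go.py 0.512 0.3616 0.001 90
```

```text
t: 19.88
tool_pos: [0.5128, 0.3627, 0.0043]
tool_rot: [0.0, 0.707, 0.707, 0.002]
contact_force: [-0.4, 0.2, -0.3]
finger_gap: 0.0637
finger_force: 0.0
t 19.88 pos [0.5128 0.3627 0.0043] psi 90.03 tilt [ 0.002  0.002 -1.   ] gap 0.0637 grip 0.0 F [-0.4  0.2 -0.3]
spin 0.03 then dx -0.0011 dy -0.0008 dz 0.0033 j7 -1.09
```

```bash
python3 -m inch '[{"dx":0,"dy":0,"dz":0.003,"spin":0,"fingers":0.5},{"dx":0,"dy":0,"dz":0,"spin":0,"fingers":0},{"dx":0,"dy":0,"dz":0,"spin":0,"fingers":-1},{"dx":0,"dy":0,"dz":0,"spin":0,"fingers":-1},{"dx":0,"dy":0,"dz":0,"spin":0,"fingers":-1},{"dx":0,"dy":0,"dz":0,"spin":0,"fingers":-1},{"dx":0,"dy":0,"dz":0,"spin":0,"fingers":-1},{"dx":0,"dy":0,"dz":0,"spin":0,"fingers":-1},{"dx":0,"dy":0,"dz":0,"spin":0,"fingers":-1}]' 30
python3 go.py 0.512 0.3616 0.001 90
python3 -m inch '[{"dx":0,"dy":0,"dz":-0.02,"spin":0,"fingers":-1},{"dx":0,"dy":0,"dz":-0.04,"spin":0,"fingers":-1},{"dx":0,"dy":0,"dz":-0.04,"spin":0,"fingers":-1},{"dx":0,"dy":0,"dz":-0.04,"spin":0,"fingers":-1},{"dx":0,"dy":0,"dz":0,"spin":0,"fingers":-1},{"dx":0,"dy":0,"dz":0,"spin":0,"fingers":-1},{"dx":0,"dy":0,"dz":0,"spin":0,"fingers":-1}]'
python3 go.py 0.5264 -0.0651 0.15 90
```

```text
t: 20.63
tool_pos: [0.5121, 0.3621, 0.0002]
tool_rot: [0.0, 0.707, 0.707, 0.0]
contact_force: [-0.3, -0.8, 5.4]
finger_gap: 0.0396
finger_force: 30.5
t 20.63 pos [5.121e-01 3.621e-01 2.000e-04] psi 90.04 tilt [ 0.001  0.    -1.   ] gap 0.0396 grip 30.5 F [-0.3 -0.8  5.4]
spin 0.04 then dx -0.0005 dy -0.0001 dz -0.0008 j7 -1.09
t: 21.22
tool_pos: [0.5112, 0.3609, 0.1384]
tool_rot: [0.0, 0.707, 0.707, -0.001]
contact_force: [-0.1, -0.5, -2.6]
finger_gap: 0.0392
finger_force: 30.7
t 21.22 pos [0.5112 0.3609 0.1384] psi 90.04 tilt [-0.001 -0.002 -1.   ] gap 0.0392 grip 30.7 F [-0.1 -0.5 -2.6]
spin 0.04 then dx -0.4260 dy 0.0152 dz -0.0116 j7 -0.99
```

```bash
python3 -m inch '[{"dx":-0.03,"dy":0.0014,"dz":0,"spin":0,"fingers":-1},{"dx":-0.0395,"dy":0.0014,"dz":0,"spin":0,"fingers":-1},{"dx":-0.0395,"dy":0.0014,"dz":0,"spin":0,"fingers":-1},{"dx":-0.0395,"dy":0.0014,"dz":0,"spin":0,"fingers":-1},{"dx":-0.0395,"dy":0.0014,"dz":0,"spin":0,"fingers":-1},{"dx":-0.0395,"dy":0.0014,"dz":0,"spin":0,"fingers":-1},{"dx":-0.0395,"dy":0.0014,"dz":0,"spin":0,"fingers":-1},{"dx":-0.0395,"dy":0.0014,"dz":0,"spin":0,"fingers":-1},{"dx":-0.0395,"dy":0.0014,"dz":0,"spin":0,"fingers":-1},{"dx":-0.0395,"dy":0.0014,"dz":0,"spin":0,"fingers":-1}]'
python3 -m inch '[{"dx":-0.025,"dy":0.0012,"dz":0,"spin":0,"fingers":-1},{"dx":-0.0155,"dy":0,"dz":0,"spin":0,"fingers":-1},{"dx":0,"dy":0,"dz":0.02,"spin":0,"fingers":-1},{"dx":0,"dy":0,"dz":0.02,"spin":0,"fingers":-1},{"dx":0,"dy":0,"dz":0.02,"spin":0,"fingers":-1},{"dx":0,"dy":0,"dz":0,"spin":0,"fingers":-1},{"dx":0,"dy":0,"dz":0,"spin":0,"fingers":-1},{"dx":0,"dy":0,"dz":0,"spin":0,"fingers":-1},{"dx":0,"dy":0,"dz":0,"spin":0,"fingers":-1}]'
python3 go.py 0.5264 -0.0651 0.0515 90
python3 -c "
from h import *
t,s=arm.get_image('top'),arm.get_image('side')
cv2.imwrite('pics/b6.png',cv2.resize(s['img'][140:250,260:410],(750,550)))"
```

```text
t: 22.05
tool_pos: [0.5238, -0.0259, 0.1372]
tool_rot: [-0.002, 0.707, 0.707, -0.002]
contact_force: [1.4, 0.3, -0.7]
finger_gap: 0.0392
finger_force: 30.7
t: 22.8
tool_pos: [0.5279, -0.064, 0.0802]
tool_rot: [0.001, 0.707, 0.707, 0.0]
contact_force: [0.9, 0.0, -0.1]
finger_gap: 0.0395
finger_force: 30.7
t 22.8 pos [ 0.5279 -0.064   0.0802] psi 90.06 tilt [ 0.001 -0.    -1.   ] gap 0.0395 grip 30.7 F [ 0.9  0.  -0.1]
spin 0.06 then dx -0.0011 dy -0.0015 dz 0.0287 j7 -0.24
```

View pics/b6.png

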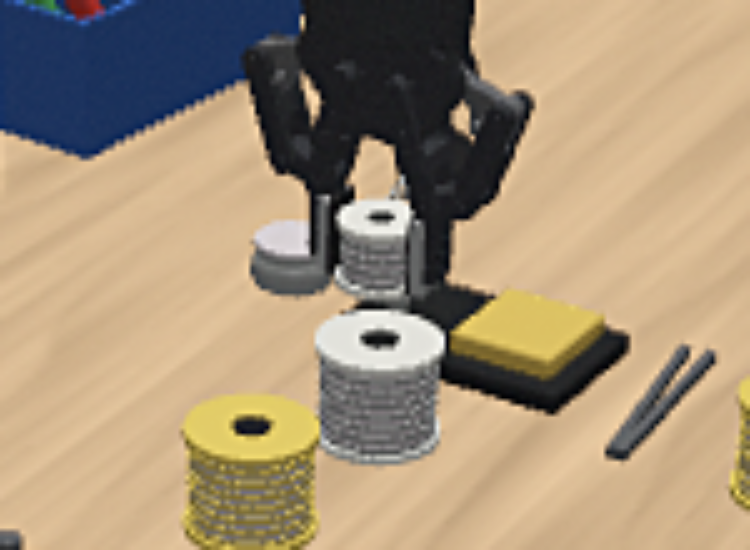

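The small reel is upright, its dot at (380,216) directly above the large reel's dot (380,338). Lower and release.

```bash
python3 -m inch '[{"dx":-0.001,"dy":-0.001,"dz":0.01,"spin":0,"fingers":-1},{"dx":0,"dy":0,"dz":0.008,"spin":0,"fingers":-1},{"dx":0,"dy":0,"dz":0.005,"spin":0,"fingers":-1},{"dx":0,"dy":0,"dz":0.003,"spin":0,"fingers":-1},{"dx":0,"dy":0,"dz":0.0015,"spin":0,"fingers":-1},{"dx":0,"dy":0,"dz":0,"spin":0,"fingers":-1},{"dx":0,"dy":0,"dz":0,"spin":0,"fingers":-1},{"dx":0,"dy":0,"dz":0,"spin":0,"fingers":-1},{"dx":0,"dy":0,"dz":0,"spin":0,"fingers":-1}]'
python3 go.py 0.5264 -0.0651 0.0505 90
```

```text
t: 23.65
tool_pos: [0.5265, -0.0652, 0.0523]
tool_rot: [0.0, 0.707, 0.707, 0.0]
contact_force: [0.7, 0.4, -1.5]
finger_gap: 0.0396
finger_force: 30.7
t 23.65 pos [ 0.5265 -0.0652  0.0523] psi 90.04 tilt [ 0.001 -0.    -1.   ] gap 0.0396 grip 30.7 F [ 0.7  0.4 -1.5]
spin 0.04 then dx 0.0001 dy -0.0001 dz 0.0018 j7 -0.26
```

Then lift straight up and back away.

```bash
python3 -m inch '[{"dx":0,"dy":0,"dz":0.0012,"spin":0,"fingers":-1},{"dx":0,"dy":0,"dz":0,"spin":0,"fingers":-1},{"dx":0,"dy":0,"dz":0,"spin":0,"fingers":0.5},{"dx":0,"dy":0,"dz":0,"spin":0,"fingers":0.5},{"dx":0,"dy":0,"dz":0,"spin":0,"fingers":0.5},{"dx":0,"dy":0,"dz":0,"spin":0,"fingers":0.5},{"dx":0,"dy":0,"dz":0,"spin":0,"fingers":0.5},{"dx":0,"dy":0,"dz":-0.02,"spin":0,"fingers":0.5},{"dx":0,"dy":0,"dz":-0.04,"spin":0,"fingers":0.5},{"dx":0,"dy":0,"dz":-0.04,"spin":0,"fingers":0.5}]'
python3 -m inch '[{"dx":0,"dy":0,"dz":-0.04,"spin":0,"fingers":0.5},{"dx":-0.04,"dy":0,"dz":0,"spin":0,"fingers":0.5},{"dx":-0.04,"dy":0,"dz":0,"spin":0,"fingers":0.5},{"dx":-0.04,"dy":0,"dz":0,"spin":0,"fingers":0.5},{"dx":-0.04,"dy":0,"dz":0,"spin":0,"fingers":0.5},{"dx":-0.04,"dy":0,"dz":0,"spin":0,"fingers":0.5},{"dx":-0.04,"dy":0,"dz":0,"spin":0,"fingers":0.5},{"dx":-0.04,"dy":0,"dz":0,"spin":0,"fingers":0.5},{"dx":-0.04,"dy":0,"dz":0,"spin":0,"fingers":0.5},{"dx":0,"dy":0,"dz":0,"spin":0,"fingers":0.5}]'
python3 - <<'E'
from h import *
t,s=arm.get_image('top'),arm.get_image('side')
D=lambda d:d['img'].max(2)<70
P=(.5264,-.0651,.082);ca,na,_=blob(D(t),proj(t,P));cb,nb,_=blob(D(s),proj(s,P));print(ca,na,cb,nb,tri(t,ca,s,cb))
cv2.imwrite('pics/f1.png',cv2.resize(t['img'][150:310,140:440],(800,427),interpolation=cv2.INTER_CUBIC))
# box rim at .045, brush top .012, vs holder
im=t['img'];bg=cv2.medianBlur(im,101).astype(int);d=np.abs(im.astype(int)-bg).max(2)>28
H=np.array([.5429,.1906]);c,n=np.cos(.175),np.sin(.175)
def loc(p): v=p[:2]-H;return np.array([v[0]*c+v[1]*n,-v[0]*n+v[1]*c]).round(4)
for nm,Q,z in(('box',(.641,.208,.045),.045),('brush',(.4612,.1762,.012),.012)):
    m=blob(cv2.morphologyEx(d.astype('uint8'),cv2.MORPH_CLOSE,np.ones((3,3))),proj(t,Q))
    r=rect(m[2]);print(nm,r,loc(plane(t,r[0],z)),[loc(plane(t,p,z)).tolist() for p in cv2.boxPoints(r)])
E
```

```text
t: 24.48
tool_pos: [0.5247, -0.0649, 0.1507]
tool_rot: [-0.002, 0.707, 0.708, -0.001]
contact_force: [1.0, 0.2, 0.2]
finger_gap: 0.064
finger_force: 0.0
t: 25.32
tool_pos: [0.5229, -0.3967, 0.1899]
tool_rot: [0.002, 0.711, 0.703, -0.003]
contact_force: [-0.9, -2.2, -0.5]
finger_gap: 0.064
finger_force: 0.0
[357.36842105 237.47368421] 19 [336.         195.16666667] 6 (array([ 0.52564477, -0.06458043,  0.08408041]), np.float64(0.0011535710775684453))
box ((215.01600646972656, 185.08799743652344), (30.4105281829834, 28.442787170410156), 79.69515228271484) [ 0.0967 -0.0015] [[0.1275, 0.0266], [0.1272, -0.0287], [0.0662, -0.0294], [0.0666, 0.0255]]
brush ((233.55770874023438, 278.2884521484375), (9.413573265075684, 61.77657699584961), 78.69007110595703) [-0.0847 -0.0026] [[-0.0761, 0.0578], [-0.0749, -0.0624], [-0.0933, -0.0628], [-0.0945, 0.057]]
```

View pics/f1.png

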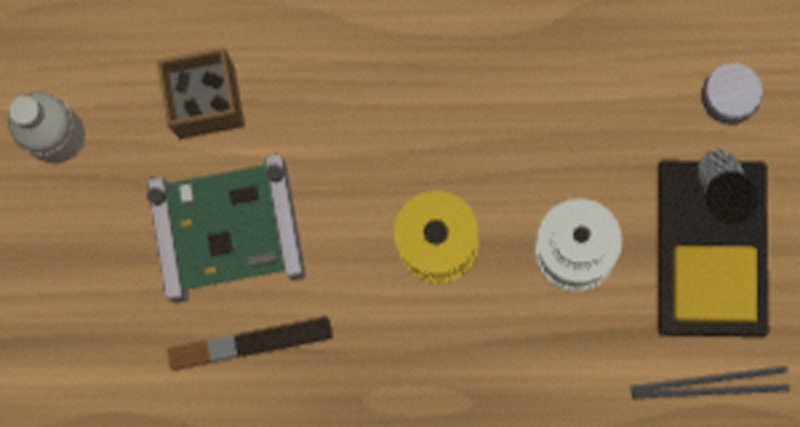

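All four items are in place: small reel centred on the large one at (580,234), box and brush square to the holder, bystanders untouched. Handing in.

```bash
python3 -m inch '[{"dx":0,"dy":0,"dz":0,"spin":0,"fingers":0.5},{"dx":0,"dy":0,"dz":0,"spin":0,"fingers":0.5},{"dx":0,"dy":0,"dz":0,"spin":0,"fingers":0.5}]'; python3 -c "
from station import arm
print(arm.sign_off())"
```

```text
t: 25.67
tool_pos: [0.5272, -0.3832, 0.1911]
tool_rot: [0.0, 0.706, 0.708, 0.0]
contact_force: [1.4, -0.0, 0.2]
finger_gap: 0.0644
finger_force: 0.0
the job is handed in; nothing more can be done
None
```

I laid out the bench and handed the job in at about 26 s. The last pictures put the reels, box and brush within the limits and the flux tin, tweezers and bottle unmoved by eye; sign-off gave no verdict.

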